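# Show the next grinding job and switch the grinder on

## Task

Show the apprentice the next job at the bench grinder: point at the steel plate with the round hole, holding the fingertips about 3 cm above its middle for two seconds, then point in the same way at the middle of the work rest of the wide grinding wheel. Then press the start button (the smaller, flat one of the two) all the way in with the fingertips so that the grinder is switched on, and draw back. Only point: do not touch or shift the plates, the grinder or anything else, do not go down close over the other two plates or the other rest, and leave the mushroom-shaped stop button alone.

Things in the scene. Friction and masses are not known exactly. Their poses are not given: they have to be found in the camera images.
- hole_plate: loose flat steel plate 80 (own x) x 60 (own y) x 8 mm thick with one round through hole 26 mm across in its middle, lying on the bench nearest the robot, in a row with the two other plates in any order. Origin: centre of the underside (the hole's axis); z up
- notched_plate: loose steel plate 80 x 60 x 8 mm with a rectangular notch of 28 x 28 mm cut from one corner (own +x, +y), no hole; not the one wanted. Origin: underside, at the middle of the 80 x 60 outline
- plain_plate: loose plain rectangular steel plate 80 x 60 x 8 mm, no hole or notch; not the one wanted. Origin: centre of the underside
- grinder_motor: fixed motor of the bench grinder on a grey foot, 190 mm high, shaft horizontal along own y, at height 130 mm; its working side (own -x) faces the robot. Origin: centre of the underside
- wide_head: fixed wheel head with the wide grinding wheel (150 mm across, 40 mm wide) in a dark guard, top 218 mm above the bench, at one end of the motor, either left or right. Its axis is own y at height 130 mm. Origin: on the bench under the wheel's centre
- narrow_head: fixed wheel head with the narrow grinding wheel (150 mm across, 16 mm wide), same guard and heights, at the other end of the motor; not the one wanted. Origin: on the bench under the wheel's centre
- wide_rest (a point): middle of the upper face of the wide wheel's work rest: a level bare steel plate 40 mm deep (own x) x 75 mm long (own y), 130 mm above the bench, on the robot's side of the wheel; the wheel's face is 25 mm beyond this point, the guard's open edge is about 70 mm beyond it and 80 mm above it. z up
- narrow_rest (a point): middle of the upper face of the narrow wheel's work rest, 40 x 45 mm, same height; not the one wanted. z up
- station: fixed grey push-button station, box 170 (own x) x 80 x 50 mm high with a metal face on top. Origin: centre of the underside. The start button is 45 mm from the middle towards own -x (roughly nearer the robot), the stop button 45 mm towards own +x
- start_top (a point): centre of the top face of the start button: flat black disc 32 mm across, its top 66 mm above the bench when out. It is pushed straight down
- start_button (a joint): how far the start button is pushed in (m): 0 out (off), 0.008 fully in (on). It slides against about 3 N, has no return spring and stays in where it is left, stopping hard at 8 mm
- stop_button (a joint): how far the stop button is pushed in (m): 0 out, 0.006 in; it is sprung
- stop_top (a point): top of the stop button: black mushroom head 40 mm across, its top 79 mm above the bench, 90 mm from the start button
- tin: loose closed tin, 66 mm across, 100 mm high, standing left of the plates. Origin: centre of the underside
- spanner: loose steel spanner, 180 mm long, lying right of the button station
- pot: loose dark open pot, 100 mm across, 80 mm high, standing left of the grinder. Origin: centre of the underside

How it is judged:
By the outcome, as a careful person would: the job done as asked, in the order asked, and still so for the second after the job is handed in, with the robot touching nothing.
It also fails if it takes over 54 s, if anything falls off the work surface, if the arm or the gripper's body presses on something with over 40 N, if the wrist force passes 120 N, or if a joint passes its speed limit or range.

## Robot

A 7-joint arm with a two-finger parallel gripper is mounted at the origin on the work surface. World frame = base frame: x ahead of the robot, y to its left, z up, the work surface at z = 0. Lengths are in m, angles in rad, forces in N, time in s.
With the tool pointing down it reaches from about 0.4 to 0.875 m from the base axis. Payload 4.4 kg.
Tool frame: the origin (TCP) lies between the finger pads, 19 mm behind the fingertips; this is the grasp point; z points along the fingers, y is the line along which they close (so a half turn about z gives the same grasp; the last joint's range is limited). The gripper opens to 85 mm and grips with 20 to 120 N. Pads are 22 mm wide; open, the fingers measure 114 mm over their backs; the gripper's body (76 mm by 85 mm) begins 54 mm behind the grasp point. The pads swing forward as they close: fully open they stand 13 mm farther back than shut.
Start: joints at [1.217, 0.628, 0.038, 1.517, -0.027, 0.996, -0.02], TCP at [0.185, -0.623, 0.25] pointing down, gripper open.
Joint ranges: [-3.06, 3.06], [-0.37, 2.12], [-1.25, 1.32], [0.18, 2.47], [-1.1, 4.24], [0.23, 1.98], [-2.94, 2.94]. Speed limits (rad/s): [2.57, 2.57, 3.14, 3.14, 3.14, 3.14, 3.14].

## Interface

Orientations are given as a unit quaternion [w, x, y, z].
In Python, from plant import ctrl, cams gives the robot as it stands (ctrl), with the cameras (cams).
- The arm moves only by the shell command python3 jog.py 'ROWS' [FORCE]. ROWS is a JSON list of rows, 1 to 20 of them, each of 7 numbers: a rotation vector rx, ry, rz in rad, then dx, dy, dz in m, then the finger opening in m; each row is the pose to reach, as a shift and turn from the pose commanded when the command began, along the tool's axes at that moment; what a row does not reach only later rows make up. A row lasts 1/10 s, in which the tool goes at most 0.05 m and 0.15 rad, less where a joint would pass 70% of its speed; a pose out of reach is approached as far as the arm can. The fingers move at their own pace and stop on an object; FORCE is the grip in N (left out, the last holds). Time passes only in rows, so rows that do not move let the fingers close. It prints the time, the measured TCP pose, the force, the opening and the grip force at its end.
- ctrl.read_state(): the state, without advancing time (a new reading comes with each control period).
- cams.grab_frame(name): name is "side" or "top" or "wrist"; returns a dict with "img" (400x640x3 uint8, red, green, blue), "intrinsics" (3x3 intrinsics, pixels), "cam_to_world" (4x4, takes a point from camera to world coordinates). Camera axes: x right, y down, z forward; pixel columns grow to the right and rows downward; lengths in m; the calibration is good to about 2 mm. A picture is of the moment at which its call begins. There is no depth.
- ctrl.close_job(): hands the job in; it is judged then, once.
The state is a dict: "time_s": time; "qpos": joint angles; "joint_velocities": joint speeds; "joint_torque": joint torques, N m; "tool_pos": TCP position; "orientation": TCP orientation; "force": force on the tool from outside, world axes, zero at the start; "torque": the same for the moment, N m; "opening": finger opening in m; "grasp_force": force on a finger pad.
Only numpy, scipy, OpenCV 4.12 (cv2) and the standard library are available. Lean on these libraries where they do the work, as an engineer would, in place of code of your own. Each camera call takes 0.05 s, during which the arm holds its last target. There are 200 camera calls.

## Working session

There is one attempt and no reset: what is moved stays moved. The work goes in short steps, Python scripts to look and compute and a shell command to move; the robot and the scene stay as the last step left them, time stands still between calls to the robot, and variables do not carry over. Pictures are saved under pics/ and viewed, at most 10 in all, crops included, and the job is handed in when it is done.

```bash
ls; mkdir -p pics
python3 - <<'E'
from plant import ctrl, cams
import cv2,numpy as np
for n in("top","side"):
    f=cams.grab_frame(n);cv2.imwrite(f"pics/{n}0.png",f["img"][:,:,::-1]);np.savez(f"pics/{n}0.npz",**f)
    print(n,f["intrinsics"].tolist(),np.round(f["cam_to_world"],4).tolist())
s=ctrl.read_state();print(s["time_s"],s["tool_pos"],s["orientation"],s["force"],s["opening"])
E
```

```text
jog.py
pics
plant.py
top [[419.2379000518501, 0.0, 318.5498459149107], [0.0, 419.2379000518501, 203.29794417495683], [0.0, 0.0, 1.0]] [[0.0006, -0.9955, 0.0952, 0.4565], [-1.0, -0.0001, 0.0056, -0.0235], [-0.0056, -0.0952, -0.9954, 1.1886], [0.0, 0.0, 0.0, 1.0]]
side [[508.78151689396213, 0.0, 322.03042497872906], [0.0, 508.78151689396213, 202.13895735051503], [0.0, 0.0, 1.0]] [[0.9993, -0.0303, 0.0219, 0.5487], [-0.0372, -0.746, 0.6649, -1.1763], [-0.0038, -0.6652, -0.7466, 1.3955], [0.0, 0.0, 0.0, 1.0]]
0.1 [ 0.18434876 -0.62276999  0.24917304] [-8.51869550e-04  9.89666628e-01  1.43384860e-01 -1.45330742e-04] [-0.00590094 -0.38752133  0.48406088] 0.08511866623180488
```

View pics/top0.png

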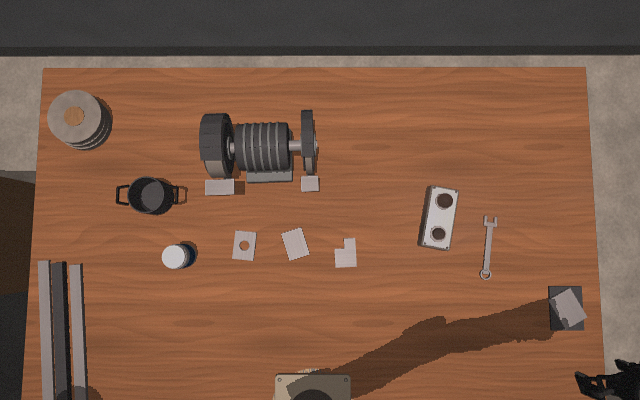

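View pics/side0.png

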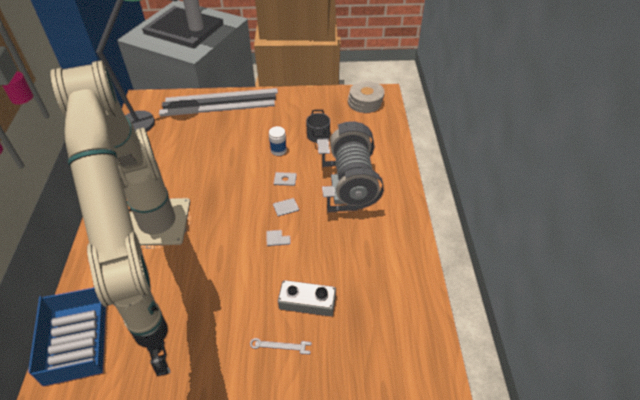

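The top view shows the hole plate at about (244,246), the plain plate at (295,244) and the notched plate at (345,252). The wide wheel is on the left with its rest at (219,187), and the narrow rest is at (310,184). The start button is at (438,233) and the stop button at (445,200). The side view agrees: hole plate (285,179), wide rest (323,146), start button (292,291).

```bash
cat > h.py <<'E'
import numpy as np,cv2
from scipy.spatial.transform import Rotation as R
def load(n): return dict(np.load(f"pics/{n}.npz"))
def ray(f,uv,z):
    d=f["cam_to_world"][:3,:3]@np.linalg.inv(f["intrinsics"])@[uv[0],uv[1],1]; o=f["cam_to_world"][:3,3]
    return o+d*(z-o[2])/d[2]
def comps(mask,win,mn=30):
    u0,v0,u1,v1=win; m=np.zeros_like(mask); m[v0:v1,u0:u1]=mask[v0:v1,u0:u1]
    cs,_=cv2.findContours(m.astype(np.uint8),cv2.RETR_EXTERNAL,cv2.CHAIN_APPROX_NONE)
    return [c for c in cs if cv2.contourArea(c)>=mn]
def rel(tgt,s):  # tool-axes shift from current TCP to tgt
    w,x,y,z=s["orientation"]; return R.from_quat([x,y,z,w]).inv().apply(np.array(tgt)-s["tool_pos"])
E
python3 - <<'E'
from h import *
for n,ws in (("top0",dict(hole=((225,225,265,268),.008),rest=((200,178,238,200),.13),nrest=((298,176,322,194),.13),stn=((415,180,465,255),.05),tin=((155,240,200,275),.1))),
             ("side0",dict(hole=((270,168,300,190),.008),rest=((312,138,330,155),.13),nrest=((318,183,337,198),.13),stn=((275,278,340,308),.05)))):
    f=load(n);hsv=cv2.cvtColor(f["img"],cv2.COLOR_RGB2HSV);m=(hsv[...,1]<60)&(hsv[...,2]>125)
    for k,(w,z) in ws.items():
        for c in comps(m,w):
            r=cv2.minAreaRect(c);x,y,ww,hh=cv2.boundingRect(c)
            print(n,k,np.round(r[0],1),np.round(r[1],1),round(r[2]),(x,y,ww,hh),cv2.contourArea(c),ray(f,r[0],z).round(4))
    dk=(hsv[...,2]<75)
    w=(425,185,460,245) if n[0]=="t" else (280,280,335,303)
    for c in comps(dk,w,15):
        r=cv2.fitEllipse(c);print(n,"dark",np.round(r[0],1),np.round(r[1],1),ray(f,r[0],.066).round(4),ray(f,r[0],.075).round(4))
    b=(hsv[...,1]>70);w=(236,238,252,254) if n[0]=="t" else (280,174,290,183)
    for c in comps(b,w,5):
        r=cv2.minAreaRect(c);print(n,"holepx",r[0],r[1],ray(f,r[0],.004).round(4))
a=cv2.resize(load("top0")["img"][170:270,195:335],None,fx=5,fy=5,interpolation=2)
cv2.imwrite("pics/c1.png",a[:,:,::-1])
E
```

```text
top0 hole [243.8 245.1] [21.2 28.5] 6 (232, 230, 24, 31) 553.5 [0.4516 0.1928 0.008 ]
top0 rest [219.  186.5] [15. 28.] 90 (205, 179, 29, 16) 398.0 [0.6007 0.2363 0.13  ]
top0 nrest [309.5 183.5] [15. 17.] 90 (301, 176, 18, 16) 235.0 [0.6083 0.0055 0.13  ]
top0 stn [440.3 217.5] [26.6 60. ] 9 (423, 187, 35, 63) 1472.5 [ 0.5267 -0.3476  0.05  ]
top0 tin [173.6 256.7] [23.3 23.7] 63 (162, 244, 25, 25) 414.0 [0.422  0.3568 0.1   ]
top0 dark [437.8 232.3] [ 8.8 11.4] [ 0.4862 -0.3355  0.066 ] [ 0.486 -0.333  0.075]
top0 dark [445.1 200.2] [12.5 13.7] [ 0.5721 -0.3574  0.066 ] [ 0.5712 -0.3547  0.075 ]
top0 holepx (244.0, 245.0) (8.0, 8.0) [0.4518 0.1929 0.004 ]
side0 hole [284.5 178.5] [11. 21.] 90 (274, 173, 22, 12) 211.5 [0.4509 0.1858 0.008 ]
side0 rest [322.9 145.7] [14.2 11.2] 84 (317, 139, 13, 15) 135.5 [0.5994 0.2301 0.13  ]
side0 nrest [329. 190.] [14. 14.] 90 (322, 183, 15, 15) 130.5 [0.6115 0.005  0.13  ]
side0 stn [306.3 294. ] [54.8 22. ] 8 (278, 281, 57, 27) 1104.5 [ 0.5263 -0.3513  0.05  ]
side0 dark [321.1 292.8] [ 9.9 10.5] [ 0.5713 -0.3586  0.066 ] [ 0.5711 -0.3641  0.075 ]
side0 dark [292.  290.2] [7.9 8.2] [ 0.4832 -0.3461  0.066 ] [ 0.4836 -0.3517  0.075 ]
side0 holepx (284.5, 178.5) (3.0, 5.0) [0.4506 0.1897 0.004 ]
```

View pics/c1.png

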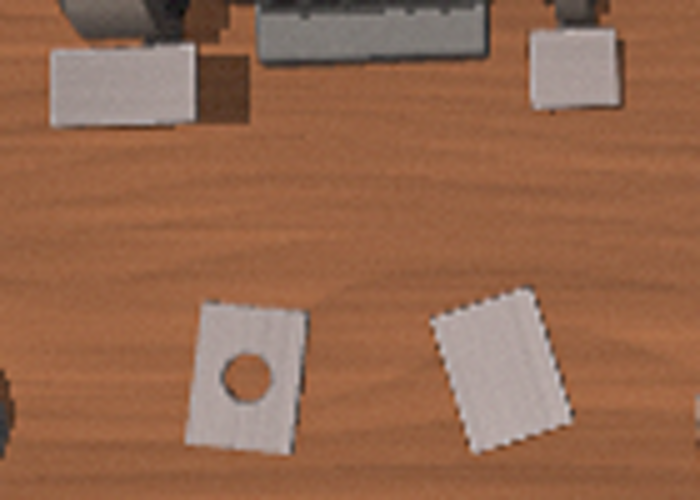

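```bash
cat > go.py <<'E'
import sys,json
from h import *
from plant import ctrl, cams
s=ctrl.read_state();w,x,y,z=s["orientation"];M=R.from_quat([x,y,z,w])
print(s["time_s"],s["tool_pos"].round(4),M.as_matrix().round(3).tolist(),"f",np.round(s["force"],1),"q",np.round(s["qpos"],2),s["opening"])
print("rot to square",(M.inv()*R.from_matrix(np.diag([1,-1,-1]))).as_rotvec().round(4))
for t in json.loads(sys.argv[1]):print(t,rel(t,s).round(4))
E
python3 go.py '[[0.45,-0.35,0.3],[0.5,-0.1,0.33],[0.451,0.191,0.25]]'
```

```text
0.1 [ 0.1843 -0.6228  0.2492] [[0.959, 0.284, -0.001], [0.284, -0.959, 0.002], [-0.0, -0.002, -1.0]] f [-0.  -0.4  0.5] q [ 1.22  0.63  0.04  1.52 -0.03  1.   -0.02] 0.08511866623180488
rot to square [-0.0017  0.0003  0.2878]
[0.45, -0.35, 0.3] [ 0.3321 -0.1862 -0.0505]
[0.5, -0.1, 0.33] [ 0.451  -0.4118 -0.0801]
[0.451, 0.191, 0.25] [ 4.866e-01 -7.046e-01  4.000e-04]
```

```bash
python3 jog.py '[[0,0,0.288,0.332,-0.186,-0.05,0],[0,0,0.288,0.332,-0.186,-0.05,0],[0,0,0.288,0.332,-0.186,-0.05,0],[0,0,0.288,0.332,-0.186,-0.05,0],[0,0,0.288,0.332,-0.186,-0.05,0],[0,0,0.288,0.332,-0.186,-0.05,0],[0,0,0.288,0.332,-0.186,-0.05,0],[0,0,0.288,0.332,-0.186,-0.05,0],[0,0,0.288,0.451,-0.412,-0.08,0],[0,0,0.288,0.451,-0.412,-0.08,0],[0,0,0.288,0.451,-0.412,-0.08,0],[0,0,0.288,0.451,-0.412,-0.08,0],[0,0,0.288,0.451,-0.412,-0.08,0],[0,0,0.288,0.451,-0.412,-0.08,0],[0,0,0.288,0.451,-0.412,-0.08,0],[0,0,0.288,0.451,-0.412,-0.08,0]]' 20; python3 go.py '[[0.451,0.191,0.25],[0.451,0.191,0.057]]'
```

```text
time_s: 1.7
tool_pos: [0.4996, -0.1016, 0.3297]
orientation: [0.001, 1.0, -0.001, -0.0]
force: [-0.1, -0.4, 0.3]
opening: -0.0
grasp_force: 0.0
1.7 [ 0.4996 -0.1016  0.3297] [[1.0, -0.002, -0.001], [-0.002, -1.0, -0.001], [-0.001, 0.001, -1.0]] f [-0.1 -0.4  0.3] q [ 0.11  0.34  0.05  1.79 -0.02  1.01 -1.41] -2.552440747500234e-05
rot to square [ 0.001   0.0008 -0.0016]
[0.451, 0.191, 0.25] [-0.049  -0.2926  0.0795]
[0.451, 0.191, 0.057] [-0.0488 -0.2928  0.2725]
```

```bash
python3 jog.py '[[0,0,0,-0.049,-0.2926,0.08,0],[0,0,0,-0.049,-0.2926,0.08,0],[0,0,0,-0.049,-0.2926,0.08,0],[0,0,0,-0.049,-0.2926,0.08,0],[0,0,0,-0.049,-0.2926,0.08,0],[0,0,0,-0.049,-0.2926,0.08,0],[0,0,0,-0.049,-0.2926,0.08,0],[0,0,0,-0.049,-0.2926,0.08,0],[0,0,0,-0.049,-0.2926,0.08,0],[0,0,0,-0.049,-0.2926,0.08,0]]'
python3 - <<'E'
from plant import ctrl, cams
import cv2,numpy as np
f=cams.grab_frame("wrist");cv2.imwrite("pics/w1.png",f["img"][:,:,::-1]);np.savez("pics/w1.npz",**f)
print(f["cam_to_world"].round(3).tolist())
E
python3 go.py '[[0.451,0.191,0.057]]'
```

```text
time_s: 2.7
tool_pos: [0.4522, 0.1897, 0.2503]
orientation: [0.001, 1.0, -0.002, 0.0]
force: [0.7, 0.7, -0.1]
opening: -0.0001
grasp_force: 0.0
[[-0.006, -0.956, -0.294, 0.528], [-1.0, 0.006, 0.001, 0.19], [0.001, 0.294, -0.956, 0.374], [0.0, 0.0, 0.0, 1.0]]
2.75 [0.452  0.19   0.2504] [[1.0, -0.004, 0.001], [-0.004, -1.0, -0.001], [0.001, 0.001, -1.0]] f [ 0.8  0.4 -0.4] q [-0.43  0.4  -0.04  1.95  0.02  0.79 -2.05] -0.0002805822602122973
rot to square [ 0.0007 -0.0008 -0.0045]
[0.451, 0.191, 0.057] [-0.0012 -0.0011  0.1934]
```

View pics/w1.png

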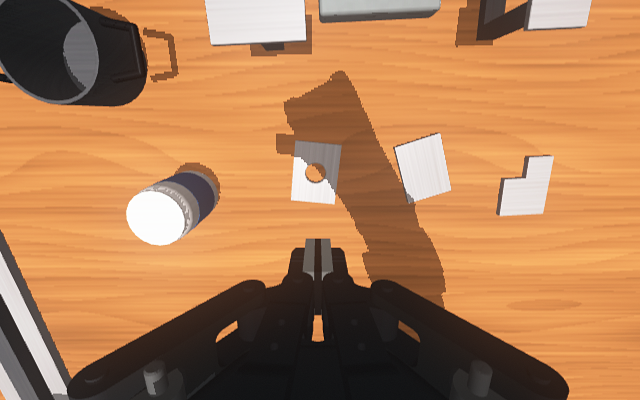

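The wrist view shows the hole at (315.5,173), ahead of the fingertips, with the plain and notched plates off to the right at (422,167) and (527,188).

```bash
python3 - <<'E'
from h import *
f=load("w1");print(ray(f,(315.5,173),.006))
for p in((206,45),(305,41)):print(ray(f,p,.13))
E
python3 jog.py '[[0,0,0,-0.001,-0.001,0.1,0],[0,0,0,-0.001,-0.001,0.1,0],[0,0,0,-0.001,-0.001,0.15,0],[0,0,0,-0.001,-0.001,0.18,0],[0,0,0,-0.001,-0.001,0.193,0],[0,0,0,-0.001,-0.001,0.193,0],[0,0,0,-0.001,-0.001,0.193,0]]'; python3 go.py '[[0.451,0.191,0.057]]'
```

```text
[0.4523361  0.19248998 0.006     ]
[0.57945012 0.2759379  0.13      ]
[0.5817956  0.19889773 0.13      ]
time_s: 3.45
tool_pos: [0.4513, 0.1933, 0.0582]
orientation: [-0.0, 1.0, -0.001, 0.001]
force: [-0.5, -0.0, 0.4]
opening: -0.0001
grasp_force: 0.0
3.45 [0.4513 0.1933 0.0582] [[1.0, -0.001, 0.002], [-0.001, -1.0, 0.001], [0.002, -0.001, -1.0]] f [-0.5 -0.   0.4] q [-0.45  0.73 -0.02  2.1   0.05  0.31 -2.08] -0.00011549263433222166
rot to square [-0.0007 -0.0019 -0.0013]
[0.451, 0.191, 0.057] [-0.0003  0.0023  0.0012]
```

```bash
H='[0,0,0,0,0,0,0]'; python3 jog.py '[[0,0,0,0,0,0,0],[0,0,0,0,0,0,0],[0,0,0,0,0,0,0],[0,0,0,0,0,0,0],[0,0,0,0,0,0,0],[0,0,0,0,0,0,0],[0,0,0,0,0,0,0],[0,0,0,0,0,0,0],[0,0,0,0,0,0,0],[0,0,0,0,0,0,0],[0,0,0,0,0,0,0],[0,0,0,0,0,0,0],[0,0,0,0,0,0,0],[0,0,0,0,0,0,0],[0,0,0,0,0,0,0],[0,0,0,0,0,0,0],[0,0,0,0,0,0,0],[0,0,0,0,0,0,0],[0,0,0,0,0,0,0],[0,0,0,0,0,0,0]]'; python3 jog.py '[[0,0,0,0,0,0,0],[0,0,0,0,0,0,0],[0,0,0,0,0,0,0],[0,0,0,0,0,0,0],[0,0,0,0,0,0,0],[0,0,0,0,0,0,0]]'; python3 go.py '[[0.452,0.192,0.057],[0.452,0.192,0.3],[0.60,0.237,0.3],[0.60,0.237,0.179]]'
```

```text
time_s: 5.45
tool_pos: [0.4501, 0.1934, 0.057]
orientation: [0.0, 1.0, -0.0, 0.0]
force: [0.4, -0.3, -0.3]
opening: 0.0002
grasp_force: 0.0
time_s: 6.05
tool_pos: [0.4501, 0.1934, 0.057]
orientation: [-0.0, 1.0, -0.0, 0.0]
force: [0.1, 0.0, 0.1]
opening: 0.0004
grasp_force: 0.0
6.05 [0.4501 0.1934 0.057 ] [[1.0, -0.0, 0.0], [-0.0, -1.0, 0.0], [0.0, -0.0, -1.0]] f [0.1 0.  0.1] q [-0.45  0.73 -0.02  2.1   0.05  0.31 -2.08] 0.00041205774614120494
rot to square [-0.     -0.     -0.0002]
[0.452, 0.192, 0.057] [0.0019 0.0014 0.    ]
[0.452, 0.192, 0.3] [ 0.0019  0.0014 -0.243 ]
[0.6, 0.237, 0.3] [ 0.1499 -0.0436 -0.243 ]
[0.6, 0.237, 0.179] [ 0.1499 -0.0436 -0.122 ]
```

Held for about 2.6 s. Next I lift and move above the wide rest.

```bash
python3 jog.py '[[0,0,0,0,0,-0.243,0],[0,0,0,0,0,-0.243,0],[0,0,0,0,0,-0.243,0],[0,0,0,0,0,-0.243,0],[0,0,0,0,0,-0.243,0],[0,0,0,0,0,-0.243,0],[0,0,0,0.15,-0.0435,-0.243,0],[0,0,0,0.15,-0.0435,-0.243,0],[0,0,0,0.15,-0.0435,-0.243,0],[0,0,0,0.15,-0.0435,-0.243,0],[0,0,0,0.15,-0.0435,-0.243,0],[0,0,0,0.15,-0.0435,-0.243,0],[0,0,0,0.15,-0.0435,-0.243,0]]';python3 go.py '[[0.60,0.237,0.179]]'
```

```text
time_s: 7.35
tool_pos: [0.5987, 0.2366, 0.3002]
orientation: [0.0, 1.0, 0.0, -0.001]
force: [0.1, 0.3, -0.6]
opening: 0.0003
grasp_force: 0.0
7.35 [0.5987 0.2366 0.3002] [[1.0, 0.0, -0.001], [0.0, -1.0, -0.0], [-0.001, 0.0, -1.0]] f [ 0.1  0.3 -0.6] q [-0.4   0.57 -0.03  1.47  0.02  1.1  -2.01] 0.0002723883347943486
rot to square [0.0003 0.001  0.0002]
[0.6, 0.237, 0.179] [ 0.0014 -0.0004  0.1212]
```

```bash
python3 jog.py '[[0,0,0,0,0,0.04,0],[0,0,0,0,0,0.08,0],[0,0,0,0,0,0.105,0],[0,0,0,0,0,0.121,0],[0,0,0,0,0,0.121,0],[0,0,0,0,0,0.121,0]]';python3 go.py '[[0.60,0.237,0.179]]'
```

```text
time_s: 7.95
tool_pos: [0.5999, 0.2369, 0.18]
orientation: [-0.0, 1.0, 0.0, 0.0]
force: [0.4, 0.8, 1.2]
opening: -0.0002
grasp_force: 0.0
7.95 [0.5999 0.2369 0.18  ] [[1.0, 0.0, 0.001], [0.0, -1.0, 0.0], [0.001, -0.0, -1.0]] f [0.4 0.8 1.2] q [-0.4   0.7  -0.03  1.6   0.03  0.84 -2.01] -0.00022368164585263192
rot to square [-0.0003 -0.0007  0.0001]
[0.6, 0.237, 0.179] [ 0.0001 -0.0001  0.001 ]
```

```bash
python3 jog.py '[[0,0,0,0,0,0,0],[0,0,0,0,0,0,0],[0,0,0,0,0,0,0],[0,0,0,0,0,0,0],[0,0,0,0,0,0,0],[0,0,0,0,0,0,0],[0,0,0,0,0,0,0],[0,0,0,0,0,0,0],[0,0,0,0,0,0,0],[0,0,0,0,0,0,0],[0,0,0,0,0,0,0],[0,0,0,0,0,0,0],[0,0,0,0,0,0,0],[0,0,0,0,0,0,0],[0,0,0,0,0,0,0],[0,0,0,0,0,0,0],[0,0,0,0,0,0,0],[0,0,0,0,0,0,0],[0,0,0,0,0,0,0],[0,0,0,0,0,0,0]]'; python3 jog.py '[[0,0,0,0,0,0,0],[0,0,0,0,0,0,0],[0,0,0,0,0,0,0],[0,0,0,0,0,0,0],[0,0,0,0,0,0,0],[0,0,0,0,0,0,0]]'
python3 - <<'E'
from plant import ctrl, cams
import cv2,numpy as np
a=[cv2.resize(cams.grab_frame(n)["img"][v:v+100,u:u+140],None,fx=4,fy=4,interpolation=2) for n,u,v in(("top",165,140),("side",260,80))]
cv2.imwrite("pics/r1.png",cv2.resize(np.hstack(a),(800,286))[:,:,::-1])
E
python3 go.py '[[0.55,0.237,0.32],[0.47,-0.1,0.3],[0.485,-0.338,0.22]]'
```

```text
time_s: 9.95
tool_pos: [0.6001, 0.2369, 0.179]
orientation: [-0.0, 1.0, -0.0, 0.0]
force: [0.6, -0.6, 0.3]
opening: 0.0002
grasp_force: 0.0
time_s: 10.55
tool_pos: [0.6002, 0.2369, 0.179]
orientation: [-0.0, 1.0, -0.0, 0.0]
force: [0.3, 0.1, -0.6]
opening: 0.0002
grasp_force: 0.0
10.65 [0.6001 0.2369 0.179 ] [[1.0, -0.0, 0.0], [-0.0, -1.0, 0.0], [0.0, -0.0, -1.0]] f [-0.4 -0.1  0.3] q [-0.4   0.7  -0.03  1.6   0.03  0.84 -2.01] -5.012408598811746e-05
rot to square [-0.     -0.     -0.0003]
[0.55, 0.237, 0.32] [-5.01e-02 -1.00e-04 -1.41e-01]
[0.47, -0.1, 0.3] [-0.13    0.3369 -0.121 ]
[0.485, -0.338, 0.22] [-0.115   0.5749 -0.041 ]
```

View pics/r1.png

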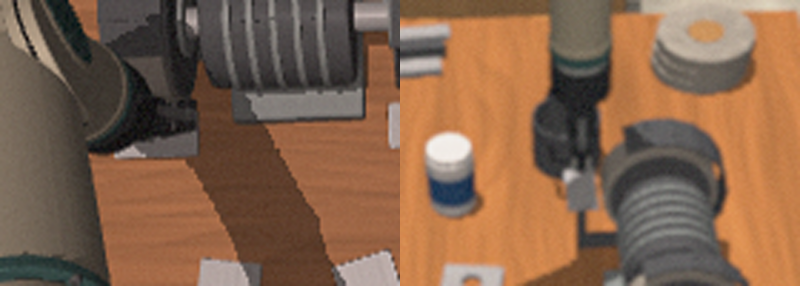

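The fingertips stand over the wide rest without touching it, at about (580,175) in the right half. Next I go up and over to the start button.

```bash
python3 jog.py '[[0,0,0,0,0,-0.05,0],[0,0,0,0,0,-0.1,0],[0,0,0,-0.05,0,-0.14,0],[0,0,0,-0.05,0,-0.14,0],[0,0,0,-0.13,0.337,-0.12,0],[0,0,0,-0.13,0.337,-0.12,0],[0,0,0,-0.13,0.337,-0.12,0],[0,0,0,-0.13,0.337,-0.12,0],[0,0,0,-0.13,0.337,-0.12,0],[0,0,0,-0.13,0.337,-0.12,0],[0,0,0,-0.13,0.337,-0.12,0],[0,0,0,-0.13,0.337,-0.12,0],[0,0,0,-0.115,0.575,-0.041,0],[0,0,0,-0.115,0.575,-0.041,0],[0,0,0,-0.115,0.575,-0.041,0],[0,0,0,-0.115,0.575,-0.041,0],[0,0,0,-0.115,0.575,-0.041,0],[0,0,0,-0.115,0.575,-0.041,0],[0,0,0,-0.115,0.575,-0.041,0],[0,0,0,-0.115,0.575,-0.041,0]]';python3 - <<'E'
from plant import ctrl, cams
import cv2,numpy as np
f=cams.grab_frame("wrist");cv2.imwrite("pics/w2.png",f["img"][:,:,::-1]);np.savez("pics/w2.npz",**f)
E
python3 go.py '[[0.485,-0.338,0.105],[0.485,-0.338,0.085]]'
```

```text
time_s: 12.65
tool_pos: [0.4854, -0.3363, 0.2197]
orientation: [-0.001, 1.0, 0.001, -0.0]
force: [0.7, 0.3, -1.1]
opening: 0.0002
grasp_force: 0.0
12.7 [ 0.4857 -0.3361  0.2201] [[1.0, 0.002, 0.0], [0.002, -1.0, 0.001], [0.0, -0.001, -1.0]] f [ 1.1 -0.  -0.2] q [ 0.52  0.58  0.06  1.72 -0.05  0.84 -0.96] -0.0001976803200068718
rot to square [-0.0012 -0.0004  0.0023]
[0.485, -0.338, 0.105] [-0.0008  0.002   0.1151]
[0.485, -0.338, 0.085] [-0.0008  0.0021  0.1351]
```

View pics/w2.png

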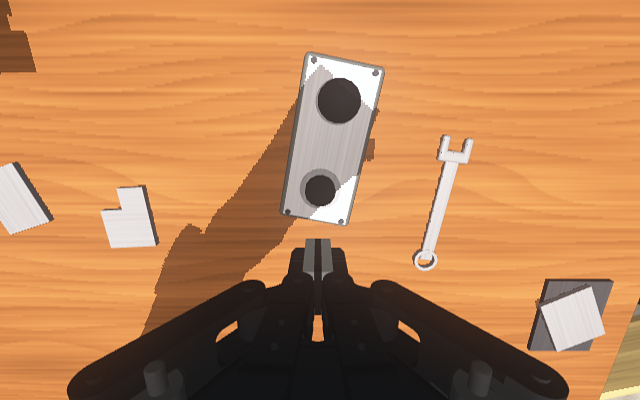

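The start button is at (320,190) and the stop mushroom at (339,101), both clear of the fingers.

```bash
python3 - <<'E'
from h import *
print(ray(load("w2"),(320,190),.066))
E
python3 jog.py '[[0,0,0,0,0.002,0.04,0],[0,0,0,0,0.002,0.08,0],[0,0,0,0,0.002,0.11,0],[0,0,0,0,0.002,0.12,0],[0,0,0,0,0.002,0.125,0],[0,0,0,0,0.002,0.125,0],[0,0,0,0,0.002,0.125,0]]';python3 go.py '[[0.485,-0.338,0.085],[0.485,-0.338,0.077]]'
```

```text
[ 0.48637741 -0.3382419   0.066     ]
time_s: 13.4
tool_pos: [0.4861, -0.3405, 0.0967]
orientation: [0.001, 1.0, 0.0, 0.001]
force: [0.5, 1.0, 0.3]
opening: -0.0001
grasp_force: 0.0
13.4 [ 0.4861 -0.3405  0.0967] [[1.0, 0.0, 0.003], [0.0, -1.0, -0.002], [0.003, 0.002, -1.0]] f [0.5 1.  0.3] q [ 0.53  0.75  0.05  1.81 -0.06  0.58 -0.95] -0.000106915110332189
rot to square [ 0.0016 -0.0025  0.0002]
[0.485, -0.338, 0.085] [-0.0011 -0.0025  0.0117]
[0.485, -0.338, 0.077] [-0.0012 -0.0026  0.0197]
```

```bash
python3 jog.py '[[0,0,0,0,-0.001,0.004,0],[0,0,0,0,-0.001,0.008,0],[0,0,0,0,-0.001,0.011,0],[0,0,0,0,-0.001,0.013,0],[0,0,0,0,-0.001,0.015,0],[0,0,0,0,-0.001,0.017,0],[0,0,0,0,-0.001,0.017,0]]';python3 go.py '[[0.486,-0.338,0.077]]'
```

```text
time_s: 14.1
tool_pos: [0.485, -0.3391, 0.0778]
orientation: [-0.0, 1.0, -0.0, 0.0]
force: [-0.3, -0.5, 0.2]
opening: -0.0001
grasp_force: 0.1
14.1 [ 0.485  -0.3391  0.0778] [[1.0, -0.0, 0.0], [-0.0, -1.0, 0.0], [0.0, -0.0, -1.0]] f [-0.3 -0.5  0.2] q [ 0.53  0.78  0.05  1.82 -0.06  0.55 -0.95] -0.00010805126027303224
rot to square [-0.     -0.0001 -0.0003]
[0.486, -0.338, 0.077] [ 0.001  -0.0011  0.0008]
```

```bash
python3 jog.py '[[0,0,0,0,0,0.001,0],[0,0,0,0,0,0.001,0]]' | grep -E 'pos|force';python3 jog.py '[[0,0,0,0,0,0.001,0],[0,0,0,0,0,0.001,0]]'| grep -E 'pos|force';python3 jog.py '[[0,0,0,0,0,0.001,0],[0,0,0,0,0,0.001,0]]'| grep -E 'pos|force'
```

```text
tool_pos: [0.485, -0.3391, 0.0769]
force: [0.6, 0.6, 0.2]
grasp_force: 0.4
tool_pos: [0.485, -0.3392, 0.0768]
force: [-1.0, 1.7, 7.4]
grasp_force: 3.8
tool_pos: [0.4851, -0.3392, 0.0767]
force: [-2.7, 2.4, 15.1]
grasp_force: 7.4
```

Hard stop reached at TCP z = 0.077, which matches the full 8 mm, at 15 N. Now I draw back.

```bash
python3 jog.py '[[0,0,0,0,0,-0.005,0],[0,0,0,0,0,-0.03,0],[0,0,0,0,0,-0.08,0],[0,0,0,0,0,-0.13,0],[0,0,0,0,0,-0.16,0],[0,0,0,-0.03,0,-0.2,0],[0,0,0,-0.05,0,-0.2,0],[0,0,0,-0.05,0,-0.2,0],[0,0,0,-0.05,0,-0.2,0],[0,0,0,-0.05,0,-0.2,0]]'
python3 - <<'E'
from plant import ctrl, cams
import cv2,numpy as np
f=cams.grab_frame("wrist")["img"];t=cams.grab_frame("top")["img"]
a=np.hstack([cv2.resize(f,(480,300)),cv2.resize(t[170:280,195:312],(320,300))])
cv2.imwrite("pics/e.png",a[:,:,::-1])
E
```

```text
time_s: 15.7
tool_pos: [0.4358, -0.3386, 0.2742]
orientation: [-0.0, 1.0, 0.0, -0.0]
force: [-0.5, -0.2, 0.2]
opening: 0.0001
grasp_force: 0.0
```

View pics/e.png

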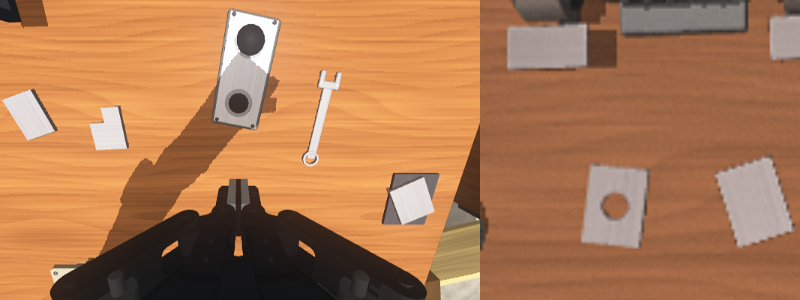

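The start button at (238,103) is now sunk in its collar. The plates, rests and stop button are unchanged.

```bash
python3 -c "
from plant import ctrl, cams
print(ctrl.close_job())"
```

```text
the job is handed in; nothing more can be done
None
```

I pointed at the hole plate and then the wide wheel's rest, holding about 3 cm above each for over 2 s, pressed the start button in to its hard stop, drew back clear, and handed the job in at about 16 s.

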